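# Fit the flat beater into the hand mixer and hold it home

## Task

Fit the flat beater into the hand mixer: lift it out of its holder, turn it until its four splines line up with the plus-shaped drive socket, slide it in and press it fully home against the spring, so that its collar sits flush on the socket. Finish while still gripping the beater and pressing it home - do not let go. Leave the dough hook in the holder, and the mixer's neighbours (shaker, sauce bottle) standing where they are.

Things in the scene. Friction and masses are not known exactly. Their poses are not given: they have to be found in the camera images.
- beater: flat beater of bare aluminium, about 180 g, standing stem down in one of the holder's two holes (which one varies). Origin: stem axis at the underside of its round collar (36 dia, 6 thick); z up. Above: a flat frame in the x-z plane, 12 thick (along y), up to 64 wide (along x), top 92 above the origin, with a solid spine 18 wide up its middle from 23 to 83
- beater_grip (a point): point on the beater's spine to grip, 72 above the beater's origin on the stem axis (20 below the frame's top); axes as the beater's: pinch the 12 mm thickness along y
- beater_tip (a point): lower end of the beater's stem, 34 below the collar's underside; axes as the beater's. From the collar down 26 mm run four straight splines in a plus (24 across, each 6 thick, along the beater's x and y, the same every quarter turn), then a round tapered pilot tip, 9 dia and 8 long
- socket_mouth (a point): mouth centre of the drive socket, in the top of a square aluminium coupling (40 x 40, 38 tall) on the upturned hand mixer, 144 above the table; z up, x and y along the coupling's sides and the slots of its plus-shaped hole (10.5 wide, 29 across, 38 deep). Coupling angle varies; it is stiff (0.6 N m). Beater home: its origin on this point, splines along x and y, any quarter turn
- ejector (a joint): spring pin at the bottom of the socket, m pushed down: 0 as it stands (its top 27 below the mouth), 0.007 when the beater is fully home. Takes about 5 N to start and 10 N at 0.007, so the beater, let go, rises 7 mm.
- holder_top (a point): centre of the top face of the black plastic holder, a fixed block 90 (x) by 200 (y) by 40 high, with two round holes 28 dia at 65 to either side along y, in which the beater and the dough hook stand on their collars
- dough_hook: dough hook with a spiral rod and a plain round stem, in the other hole of the holder, top about 85 above the holder's top; origin in the underside of its collar. To be left alone.
- shaker: steel seasoning shaker with a side handle, 64 dia (68 at the lid, 60 from axis to handle), 97 high, standing between mixer and holder, a little beyond; origin at the centre of its underside. To be left alone.
- sauce: clear sauce bottle, 60 dia, 180 high, standing beyond the work; origin at the centre of its underside. To be left alone.
- mixer_body (a point): middle of the top face of the mixer's white body (200 long along x, 88 wide, top 102 above the table), 50 from the socket's axis along x (x level, towards the battery); a black battery follows at its +x end, to 138 from this point. The mixer is fixed
There are look-alikes about, which are no part of the job. What is shaped like the beater but purple is not meant.

How it is judged:
By the outcome, as a careful person would: the job done as asked, in the order asked, and still so for the second after the job is handed in, while the arm keeps its last pose, push and grip.
It also fails if it takes over 42 s, if anything falls off the work surface, if the arm or the gripper's body presses on something with over 40 N, if the wrist force passes 120 N, or if a joint passes its speed limit or range.

## Robot

A 6-joint arm with a two-finger parallel gripper is mounted at the origin on the work surface. World frame = base frame: x ahead of the robot, y to its left, z up, the work surface at z = 0. Lengths are in m, angles in rad, forces in N, time in s.
With the tool pointing down it reaches from about 0.35 to 0.725 m from the base axis. Payload 4.3 kg.
Tool frame: the origin (TCP) lies at the very end of the fingers, on their centre line; the grasp point (between the pads) lies r.grip_point_offset behind it (r.grip_point_offset is the distance from the TCP to the grasp point, in m); x points along the fingers, y is the direction in which the jaws open and shut, and the axes are right-handed (so a half turn about x gives the same grasp; the last joint's range is limited). The gripper opens to 85 mm and grips with 20 to 120 N. Pads are 22 mm wide; open, the fingers measure 114 mm over their backs; the gripper's body (76 mm by 85 mm) begins 54 mm behind the grasp point. The pads swing forward as they close: fully open they stand 13 mm farther back than shut.
Start: joints at [-1.237, 0.377, 0.081, 1.274, 0, 1.46], TCP at [0.247, -0.519, 0.21] pointing down, gripper open.
Joint ranges: [-2.72, 2.72], [-0.84, 1.66], [-1.02, 1.22], [-1.77, 2.12], [-1.37, 1.28], [-3.14, 3.14]. Speed limits (rad/s): [2.57, 2.57, 3.14, 3.14, 3.14, 3.14].

## Interface

Orientations are given as a rotation vector (axis times angle).
In Python, from rig import r, vision gives the robot as it stands.
- The arm moves only by the shell command python3 -m handwheel 'ROWS' [OPENING]. ROWS is JSON, a list that holds one entry, the list of rows, each a list of 4 numbers: the shift along the tool's x, y, z in cm, then the turn about the tool's x in degrees. In form: [[[tx, ty, tz, yaw], ...]]. A call has exactly 8 rows; each row shifts and turns the pose as measured when the row begins, along the tool's axes as they then stand; what a row does not reach is not made up. A row lasts 1/8 s, in which the tool goes at most 62.5 mm and 10.7 degrees, less where a joint would pass 70% of its speed; a pose out of reach is approached as far as the arm can. A call is refused whole if a number of a shift passes 6.25 or a number of a turn 10.7, either way. A call with a gripper value outside its range is refused whole. OPENING is the opening, from 0 (shut) to 1 (fully open), set as the call begins (- or left out, the last holds). The fingers move at their own pace and stop on an object; the grip force is fixed at half the most. Time passes only in rows, so rows that do not move let the fingers close, or fill a call up. It gives the time, the measured TCP pose, the force and the opening at its end, in the units of the state.
- r.get_obs(): the state, without advancing time (a new reading comes with each control period).
- vision.camera(name): name is "scene" or "top" or "wrist"; returns a dict with "frame" (480x640x3 uint8, red, green, blue), "depth" (480x640 float32, m along the optical axis (not along the pixel's ray), 0 where there is no reading), "intrinsics" (3x3 intrinsics, pixels), "extrinsics" (4x4, takes a point from world to camera coordinates). Camera axes: x right, y up, looking along -z (the intrinsics and any distortion apply to the point x, -y, -z); pixel columns grow to the right and rows downward; lengths in m; the calibration is good to about 2 mm. The wrist camera is an equidistant fisheye: a pixel r from the principal point sees the ray r / f radians off the axis. A picture is of the moment at which its call begins.
- r.finish_job(): hands the job in, once; it reports no verdict.
The state is a dict: "clock": time; "joint_positions": joint angles; "joint_vel": joint speeds; "tau": joint torques, N m; "eef_pos": TCP position; "eef_rot": TCP orientation; "ft_force": force on the tool from outside, world axes, zero at the start; "wrist_torque": the same for the moment, N m; "grip_width": finger opening in m.
Only numpy, scipy, OpenCV 4.12 (cv2) and the standard library are available. Lean on these libraries where they do the work, as an engineer would, in place of code of your own. Each camera call takes 0.05 s, during which the arm holds its last target.

## Working session

There is one attempt and no reset: what is moved stays moved. The work goes in short steps, Python scripts to look and compute and a shell command to move; the robot and the scene stay as the last step left them, time stands still between calls to the robot, and variables do not carry over. Pictures are saved under pics/ and viewed, and the job is handed in when it is done.

```bash
mkdir -p pics; ls
python3 - <<'E'
from rig import r, vision
import cv2,numpy as np
for n in ["scene","top","wrist"]:
    c=vision.camera(n); cv2.imwrite(f"pics/{n}0.png",c["frame"][:,:,::-1]); np.savez(f"{n}0.npz",**{k:c[k] for k in ["frame","depth","intrinsics","extrinsics"]})
    print(n,c["intrinsics"].round(1).tolist(),c["extrinsics"].round(3).tolist(),[k for k in c])
print(r.get_obs(),r.grip_point_offset)
E
```

```text
pics
scene [[609.0, 0.0, 312.2], [0.0, 609.0, 241.9], [0.0, 0.0, 1.0]] [[0.888, 0.459, -0.019, -0.531], [-0.301, 0.611, 0.732, 0.102], [0.348, -0.644, 0.681, -1.577], [0.0, 0.0, 0.0, 1.0]] ['frame', 'depth', 'intrinsics', 'extrinsics']
top [[453.1, 0.0, 318.5], [0.0, 453.1, 244.6], [0.0, 0.0, 1.0]] [[-0.02, -1.0, -0.004, 0.009], [0.982, -0.02, 0.188, -0.599], [-0.188, 0.0, 0.982, -0.738], [0.0, 0.0, 0.0, 1.0]] ['frame', 'depth', 'intrinsics', 'extrinsics']
wrist [[371.6, 0.0, 326.7], [0.0, 371.6, 237.9], [0.0, 0.0, 1.0]] [[0.429, -0.903, -0.002, -0.576], [0.865, 0.412, -0.286, 0.036], [0.259, 0.121, 0.958, -0.381], [0.0, 0.0, 0.0, 1.0]] ['frame', 'depth', 'intrinsics', 'extrinsics']
{'clock': 0.15, 'joint_positions': array([-1.23728510e+00,  3.77887724e-01,  7.99674917e-02,  1.27439457e+00,
       -2.25883093e-05,  1.46049321e+00]), 'joint_vel': array([ 0.00043039, -0.00068667,  0.00379721, -0.00040502, -0.0012309 ,
        0.00141354]), 'tau': array([ 1.41311815e-03, -4.64036930e+01,  2.70169330e+01,  1.39005561e-02,
       -5.61506340e-05, -2.10447809e-06]), 'eef_pos': array([ 0.24672502, -0.51880563,  0.20909328]), 'eef_rot': array([ 1.97586097,  0.44736901, -1.97624902]), 'ft_force': array([-0.80100787,  0.35247875, -0.66187002]), 'wrist_torque': array([ 0.03052978, -0.04672444,  0.06329247]), 'grip_width': 0.08521607398535354} 0.0187
```

View pics/scene0.png

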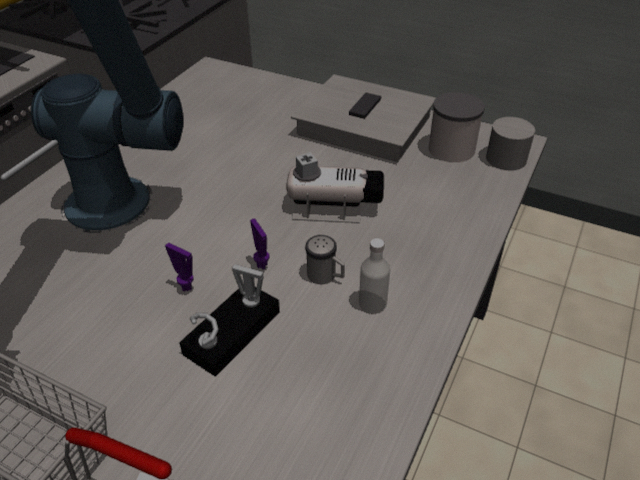

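View pics/top0.png

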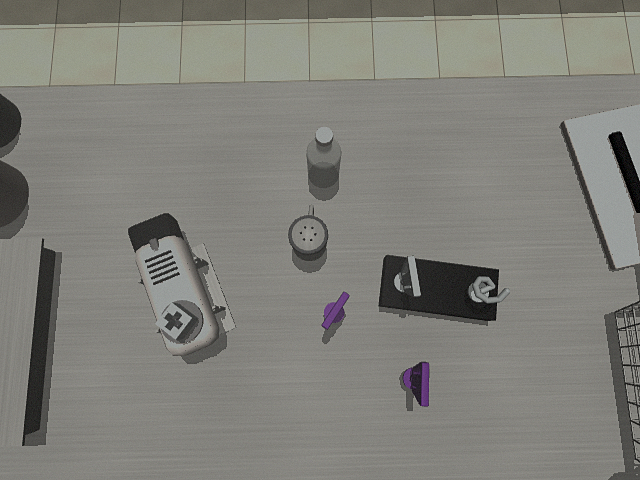

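View pics/wrist0.png

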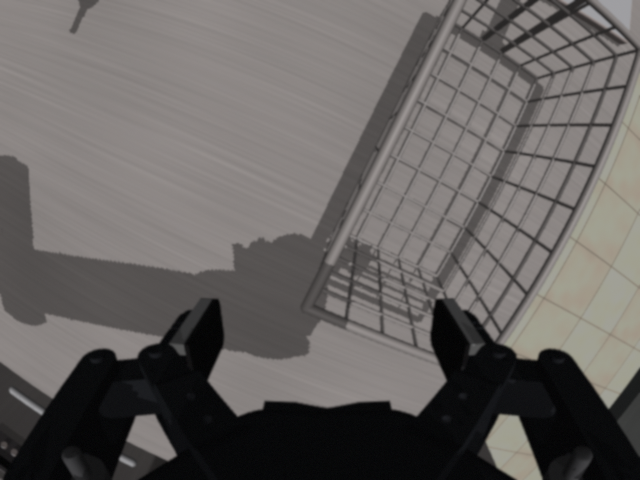

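```bash
cat > h.py <<'E'
import numpy as np,cv2
def load(n):
    d=np.load(n+".npz"); return d["frame"],d["depth"],d["intrinsics"],d["extrinsics"]
def cloud(d,K,E):
    v,u=np.mgrid[:480,:640]; x=(u-K[0,2])/K[0,0]*d; y=(v-K[1,2])/K[1,1]*d
    P=np.stack([x,-y,-d],-1); R,t=E[:3,:3],E[:3,3]; return (P-t)@R
def rayz(uv,K,E,z):
    uv=np.asarray(uv,float).reshape(-1,2)
    d=np.c_[(uv[:,0]-K[0,2])/K[0,0],-(uv[:,1]-K[1,2])/K[1,1],-np.ones(len(uv))]
    R,t=E[:3,:3],E[:3,3]; o=-R.T@t; w=d@R; return o+w*((z-o[2])/w[:,2])[:,None]
E
python3 - <<'E'
from h import *
f,d,K,E=load("top0"); P=cloud(d,K,E); Z=P[...,2]
c=lambda x0,x1,y0,y1,s:cv2.resize(f[y0:y1,x0:x1,::-1],None,fx=s,fy=s,interpolation=cv2.INTER_CUBIC)
a=c(370,450,245,325,5);b=c(140,220,280,360,5);cv2.imwrite("pics/crop0.png",np.hstack([a,b]))
fs=load("scene0")[0]; cv2.imwrite("pics/crop1.png",cv2.resize(fs[130:390,140:400,::-1],None,fx=2.2,fy=2.2,interpolation=cv2.INTER_CUBIC))
print("cam",-E[:3,:3].T@E[:3,3])
def box(m,z,name):
    cs,_=cv2.findContours(m.astype(np.uint8),0,1); q=max(cs,key=cv2.contourArea)
    w=rayz(q.reshape(-1,2),K,E,z)[:,:2].astype(np.float32)*1000
    r=cv2.minAreaRect(w); print(name,r, m.sum())
g=f.astype(int).sum(2)
roi=np.zeros(Z.shape,bool); roi[240:330,370:510]=1
box(roi&(g<120),.040,"holder dark")
box(roi&(abs(Z-.040)<.006),.040,"holder depth")
roi[:]=0; roi[280:350,140:220]=1
m=roi&(Z>.138)&(Z<.15); box(m,.144,"coupling"); print(np.median(Z[m]))
roi[:]=0; roi[240:320,390:430]=1
m=roi&(Z>.122)&(Z<.145); box(m,.132,"frame top"); print(np.percentile(Z[m],[5,50,95]) if m.any() else 0)
for n,(y0,y1,x0,x1),z0 in [("shaker",(205,265,280,335),.085),("hook",(260,320,455,515),.05),("sauce",(115,195,295,350),.05),("mixer",(200,360,120,240),.09)]:
    roi[:]=0; roi[y0:y1,x0:x1]=1; m=roi&(Z>z0); print(n,P[m].min(0).round(3),P[m].max(0).round(3))
E
```

```text
cam [ 0.44974523 -0.0033617   0.83754068]
holder dark ((521.2067260742188, -213.19931030273438), (203.8801727294922, 91.70344543457031), 81.25688171386719) 3738
holder depth ((522.6264038085938, -215.40884399414062), (200.7702178955078, 90.40814971923828), 81.25462341308594) 4759
coupling ((470.44085693359375, 217.8201446533203), (41.15279769897461, 40.994239807128906), 53.014530181884766) 556
0.14363065958730076
frame top ((531.9618530273438, -150.41676330566406), (63.996585845947266, 13.429508209228516), 5.965830326080322) 351
[0.12521737 0.13133915 0.133475  ]
shaker [ 0.45  -0.018  0.085] [0.644 0.048 0.838]
hook [ 0.45  -0.303  0.061] [ 0.536 -0.003  0.838]
sauce [ 0.45  -0.044  0.05 ] [0.774 0.015 0.838]
mixer [ 0.419 -0.003  0.09 ] [0.653 0.318 0.838]
```

View pics/crop0.png

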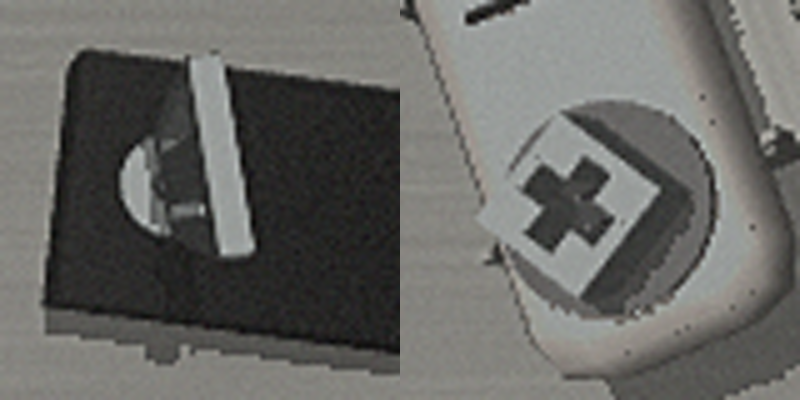

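View pics/crop1.png

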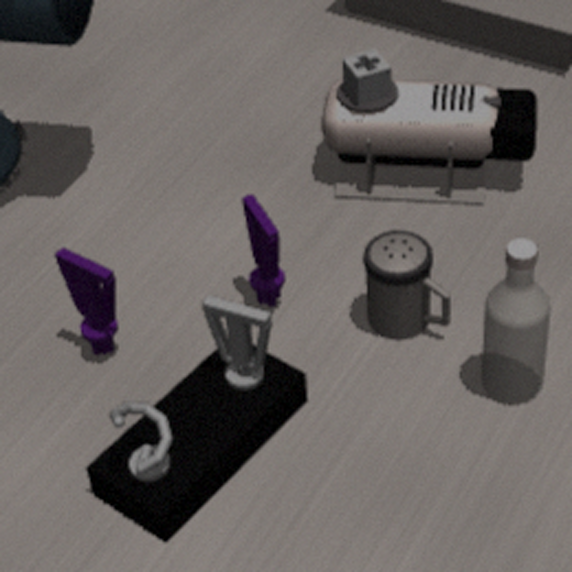

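Run:
```python
from h import *
from scipy.spatial.transform import Rotation as Ro
for n,rb,rc in [("top0",(240,320,390,440),(280,350,140,220)),("scene0",(250,320,220,280),(140,190,285,330))]:
    f,d,K,E=load(n); P=cloud(d,K,E); Z=P[...,2]
    for nm,rr,lo,hi,z in [("frame",rb,.122,.14,.132),("coup",rc,.1395,.15,.144)]:
        m=np.zeros(Z.shape,bool); m[rr[0]:rr[1],rr[2]:rr[3]]=1; m&=(Z>lo)&(Z<hi)
        cs,_=cv2.findContours(m.astype(np.uint8),0,1); q=max(cs,key=cv2.contourArea).reshape(-1,2)
        w=rayz(q,K,E,z)[:,:2]*1000
        print(n,nm,cv2.minAreaRect(w.astype(np.float32)),np.median(Z[m]).round(4),m.sum())
        if nm=="frame":
            w=P[m][:,:2]; c=w.mean(0); u=np.linalg.svd(w-c)[2][0]; print("pca",c,np.degrees(np.arctan2(u[1],u[0])))
        if nm=="coup":
            g=f.astype(int).sum(2); hull=cv2.convexHull(q); hm=np.zeros(Z.shape,np.uint8); cv2.fillConvexPoly(hm,hull,1); hm=cv2.erode(hm,np.ones((3,3)))
            mm=((hm>0)&(g<0.62*np.median(g[hm>0]))).astype(np.uint8)
            nn,l,s,ce=cv2.connectedComponentsWithStats(mm); k=1+s[1:,4].argmax()
            ys,xs=np.where(l==k); w=rayz(np.c_[xs,ys],K,E,.144)[:,:2]; c=w.mean(0); e=w-c; th=np.arctan2(e[:,1],e[:,0]); rr2=(e**2).sum(1)
            print(" cross",c,s[k],"ang",np.degrees(np.angle((rr2**2*np.exp(4j*th)).sum())/4))
import sys
R=Ro.from_rotvec([1.97586097,0.44736901,-1.97624902]).as_matrix(); print(R.round(3))
```

```text
top0 frame ((531.9618530273438, -150.41677856445312), (63.99658203125, 13.4295015335083), 5.965804100036621) 0.1313 351
pca [ 0.53181787 -0.15079047] -173.87009011936547
top0 coup ((470.2381286621094, 218.01744079589844), (41.14250564575195, 40.481719970703125), 53.38087463378906) 0.1437 541
 cross [0.47022759 0.2187124 ] [165 312  18  19 209] ang -36.14691755270299
scene0 frame ((536.5906982421875, -154.1443634033203), (67.95842742919922, 21.711750030517578), 4.599112033843994) 0.1317 238
pca [ 0.53618729 -0.15262997] 6.519698551161362
scene0 coup ((474.17938232421875, 217.4150390625), (43.54890060424805, 51.586612701416016), 52.670379638671875) 0.1445 186
 cross [0.4709815  0.22059907] [302 156  10   6  30] ang -38.29432222864654
[[-0.001  0.429 -0.903]
 [ 0.001 -0.903 -0.429]
 [-1.    -0.002 -0.   ]]
```

```bash
cat > rel.py <<'E'
import sys,numpy as np
from rig import r
from scipy.spatial.transform import Rotation as Ro
x,y,z,yaw=map(float,sys.argv[1:5])
o=r.get_obs(); R=Ro.from_rotvec(o["eef_rot"]).as_matrix(); p=o["eef_pos"]
cy=np.degrees(np.arctan2(R[1,1],R[0,1])); t=(cy-yaw+180)%360-180
print("t",o["clock"],"pos",p.round(4),"yaw",cy.round(2),"tilt",R[:,0].round(3),"J",o["joint_positions"].round(2),"F",o["ft_force"].round(1),"T",o["wrist_torque"].round(2),"w",round(o["grip_width"],4))
print("tool shift cm",(R.T@(np.array([x,y,z])-p)*100).round(2),"turn deg",round(t,2))
E
python3 -m handwheel '[[[0,-2.6,-5.2,0],[0,-2.6,-5.2,0],[0,-2.6,-5.2,0],[0,-2.6,-5.2,0],[0,-2.6,-5.2,0],[0,-2.6,-5.2,0],[0,-2.6,-5.2,0],[0,-2.6,-5.2,0]]]' 0.8
python3 rel.py 0.532 -0.151 0.17 -84
```

```text
clock: 1.15
eef_pos: [0.5396, -0.1455, 0.2067]
eef_rot: [1.981, 0.44, -1.984]
ft_force: [1.4, -0.8, 0.2]
grip_width: 0.0682
t 1.15 pos [ 0.5396 -0.1455  0.2067] yaw -65.13 tilt [-0.002  0.002 -1.   ] J [-0.38  0.35  0.03  1.26  0.    2.33] F [ 1.4 -0.8  0.2] T [-0.04 -0.03 -0.01] w 0.0682
tool shift cm [3.67 0.19 0.92] turn deg 18.87
```

```bash
python3 -m handwheel '[[[0.5,0.1,0.4,6.3],[0.5,0.1,0.4,6.3],[0.5,0.1,0.1,6.3],[0.5,0,0,0],[0.5,0,0,0],[0,0,0,0],[0,0,0,0],[0,0,0,0]]]'
python3 rel.py 0.532 -0.151 0.0933 -84
python3 - <<'E'
from rig import r, vision
import cv2,numpy as np
for n in ["wrist","top"]:
    c=vision.camera(n); cv2.imwrite(f"pics/{n}1.png",c["frame"][:,:,::-1]); np.savez(f"{n}1.npz",**c)
E
```

```text
clock: 2.15
eef_pos: [0.5338, -0.1459, 0.1789]
eef_rot: [2.164, 0.122, -2.173]
ft_force: [-0.3, -1.1, -0.2]
grip_width: 0.0684
t 2.15 pos [ 0.5338 -0.1459  0.1789] yaw -83.83 tilt [-0.004  0.004 -1.   ] J [-0.38  0.35 -0.04  1.19  0.    2.65] F [-0.3 -1.1 -0.2] T [ 0.04  0.04 -0.04] w 0.0684
tool shift cm [8.56 0.52 0.2 ] turn deg 0.17
```

View pics/wrist1.png

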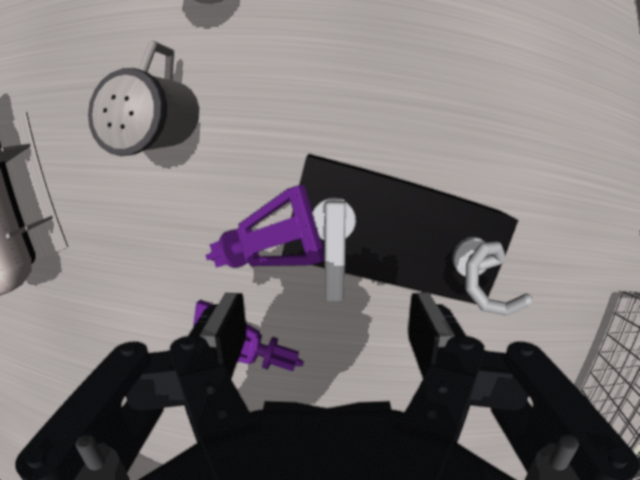

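View pics/top1.png

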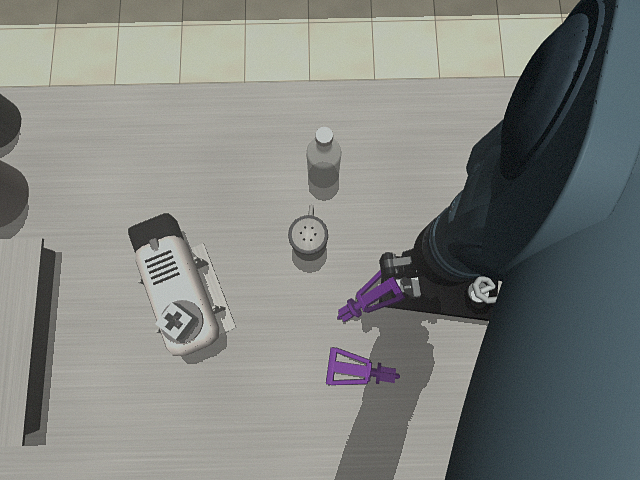

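Run:
```python
from h import *
for n,(a,b,c,d_) in [("top0",(285,335,315,355)),("top0",(355,410,400,435)),("scene0",(215,275,245,275)),("scene0",(240,300,160,200))]:
    f,d,K,E=load(n); P=cloud(d,K,E); F=f.astype(int); m=np.zeros(d.shape,bool); m[a:b,c:d_]=1
    m&=(F[...,2]>F[...,1]+40)&(d>0); print(n,m.sum(),P[m].min(0).round(3),P[m].max(0).round(3))
```

```text
top0 362 [ 0.454 -0.048  0.036] [ 0.51  -0.006  0.129]
top0 424 [ 0.338 -0.167  0.037] [ 0.399 -0.142  0.13 ]
scene0 120 [ 0.457 -0.048  0.038] [ 0.51  -0.009  0.132]
scene0 169 [ 0.34  -0.177  0.034] [ 0.401 -0.148  0.131]
```

Run:
```python
from h import *
from rig import vision
f,d,K,E=load("wrist1")
v,u=np.mgrid[:480,:640]; x=(u-K[0,2])/K[0,0]; y=(v-K[1,2])/K[1,1]; rr=np.hypot(x,y)+1e-9; s=np.tan(rr)/rr
P=np.stack([x*s*d,-y*s*d,-d],-1); P=(P-E[:3,3])@E[:3,:3]; P[d==0]=9
print("cam",-E[:3,:3].T@E[:3,3])
for q in [(310,170),(345,175),(515,218),(330,215),(335,210),(336,240),(335,295),(300,192),(312,225),(320,258),(270,235),(230,250),(212,255),(250,262),(300,260),(240,345),(295,362)]: print(q,P[q[1],q[0]].round(3))
F=f.astype(int); m=(F[...,2]>F[...,1]+40)&(P[...,2]<1); print(P[m].min(0),P[m].max(0))
c=vision.camera("scene"); cv2.imwrite("pics/scene1.png",cv2.resize(c["frame"][170:370,120:380,::-1],None,fx=3,fy=3))
```

```text
cam [ 0.60880777 -0.13969153  0.34371011]
(310, 170) [ 0.573 -0.128  0.04 ]
(345, 175) [ 0.572 -0.157  0.041]
(515, 218) [ 0.554 -0.321  0.036]
(330, 215) [ 0.559 -0.146  0.133]
(335, 210) [ 0.563 -0.149  0.135]
(336, 240) [ 0.545 -0.151  0.135]
(335, 295) [ 0.508 -0.155  0.132]
(300, 192) [ 0.557 -0.123  0.055]
(312, 225) [ 0.532 -0.135  0.06 ]
(320, 258) [ 0.509 -0.144  0.068]
(270, 235) [ 0.517 -0.101  0.048]
(230, 250) [ 0.494 -0.063  0.033]
(212, 255) [ 0.484 -0.043  0.026]
(250, 262) [ 0.487 -0.083  0.04 ]
(300, 260) [ 0.504 -0.128  0.064]
(240, 345) [ 0.525 -0.114  0.223]
(295, 362) [ 0.378 -0.131  0.03 ]
[ 3.62518167e-01 -1.45689512e-01  2.28685529e-04] [ 0.56139563 -0.01404645  0.23079082]
```

View pics/scene1.png

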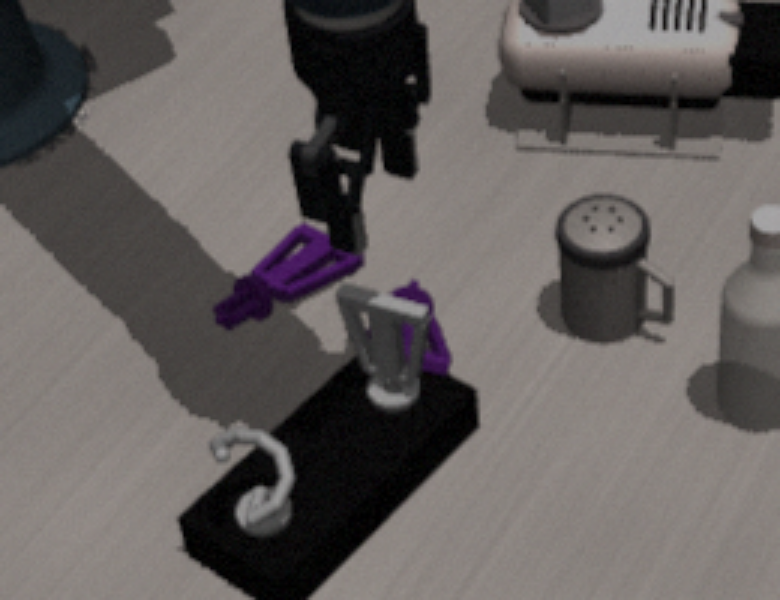

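```bash
python3 - <<'E'
from h import *
f,d,K,E=load("wrist1")
v,u=np.mgrid[:480,:640]; x=(u-K[0,2])/K[0,0]; y=(v-K[1,2])/K[1,1]; rr=np.hypot(x,y)+1e-9; s=np.tan(rr)/rr
P=np.stack([x*s*d,-y*s*d,-d],-1); P=(P-E[:3,3])@E[:3,:3]
m=(d>0)&(P[...,2]>.120)&(P[...,2]<.15); m[:,:310]=0; m[:,360:]=0; m[:180]=0;m[310:]=0
w=P[m]; print(m.sum(),np.median(w[:,2]),w.min(0),w.max(0))
m&=P[...,2]>.128; w=P[m]
r_=cv2.minAreaRect((w[:,:2]*1000).astype(np.float32)); print(r_)
ys,xs=np.where(m); print(xs.min(),xs.max(),ys.min(),ys.max())
# scene cloud now of frame top by ray z handled earlier
E
python3 rel.py 0.532 -0.151 0.0933 -84
```

```text
1983 0.13289543335463874 [ 0.50370993 -0.16022256  0.12203082] [ 0.56746544 -0.14248358  0.13543171]
((535.2650756835938, -151.5027313232422), (64.1363296508789, 11.57307243347168), 6.089635372161865)
325 344 201 301
t 2.3 pos [ 0.5338 -0.1459  0.179 ] yaw -83.84 tilt [-0.004  0.004 -1.   ] J [-0.38  0.35 -0.04  1.19  0.    2.65] F [1.3 0.5 0.1] T [-0.    0.01  0.03] w 0.0685
tool shift cm [8.56 0.52 0.2 ] turn deg 0.16
```

```bash
python3 -m handwheel '[[[0,0.5,0,0],[1.5,0,0,0],[1.5,0,0,0],[1.5,0,0,0],[1.5,0,0,0],[1.2,0,0,0],[0.9,0,0,0],[0.3,0,0,0]]]'
python3 rel.py 0.534 -0.151 0.0933 -84
```

```text
clock: 3.3
eef_pos: [0.5326, -0.1508, 0.0876]
eef_rot: [2.162, 0.122, -2.176]
ft_force: [0.6, 0.2, 0.2]
grip_width: 0.0682
t 3.3 pos [ 0.5326 -0.1508  0.0876] yaw -83.87 tilt [-0.007  0.005 -1.   ] J [-0.39  0.41 -0.2   0.97  0.    2.64] F [0.6 0.2 0.2] T [-0.05 -0.03  0.01] w 0.0682
tool shift cm [-0.57  0.03 -0.13] turn deg 0.13
```

```bash
python3 -m handwheel '[[[-0.5,0,-0.1,0],[0,0,0,0],[0,0,0,0],[0,0,0,0],[0,0,0,0],[0,0,0,0],[0,0,0,0],[0,0,0,0]]]' 0
python3 rel.py 0.534 -0.151 0.0933 -84
```

```text
clock: 4.3
eef_pos: [0.5349, -0.151, 0.0943]
eef_rot: [2.164, 0.121, -2.173]
ft_force: [-0.3, 0.1, -0.5]
grip_width: 0.01
t 4.3 pos [ 0.5349 -0.151   0.0943] yaw -83.86 tilt [-0.004  0.004 -1.   ] J [-0.39  0.4  -0.19  0.99  0.    2.64] F [-0.3  0.1 -0.5] T [ 0.02 -0.01 -0.01] w 0.01
tool shift cm [ 0.1  -0.01  0.09] turn deg 0.14
```

```bash
python3 -m handwheel '[[[-0.5,0,0,0],[-0.8,0,0,0],[-1,0,0,0],[-1.5,0,0,0],[-1.5,0,0,0],[-1,0,0,0],[0,0,0,0],[0,0,0,0]]]'
python3 rel.py 0.534 -0.151 0.25 -84
python3 - <<'E'
from rig import r, vision
import cv2,numpy as np
c=vision.camera("wrist"); cv2.imwrite("pics/wrist2.png",c["frame"][:,:,::-1]);
c=vision.camera("scene"); cv2.imwrite("pics/scene2.png",cv2.resize(c["frame"][170:370,120:380,::-1],None,fx=3,fy=3))
E
```

```text
clock: 5.3
eef_pos: [0.5353, -0.1515, 0.1625]
eef_rot: [2.165, 0.121, -2.172]
ft_force: [0.3, 0.1, -3.1]
grip_width: 0.0107
t 5.3 pos [ 0.5353 -0.1515  0.1625] yaw -83.86 tilt [-0.003  0.004 -1.   ] J [-0.39  0.36 -0.07  1.15  0.    2.64] F [ 0.3  0.1 -3.1] T [ 0.    0.   -0.03] w 0.0107
tool shift cm [-8.75 -0.1   0.15] turn deg 0.14
```

View pics/wrist2.png

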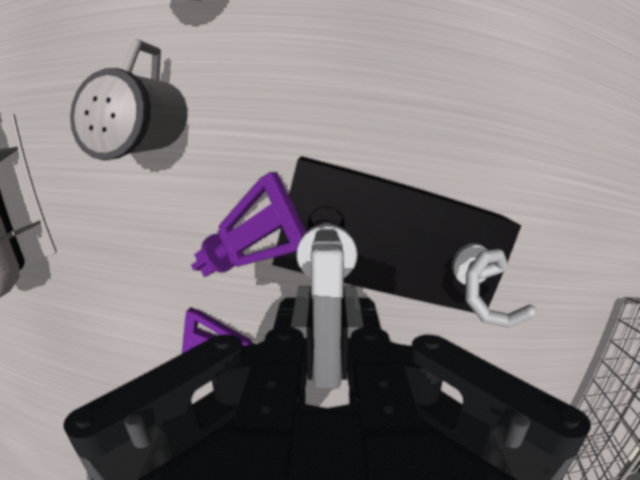

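View pics/scene2.png

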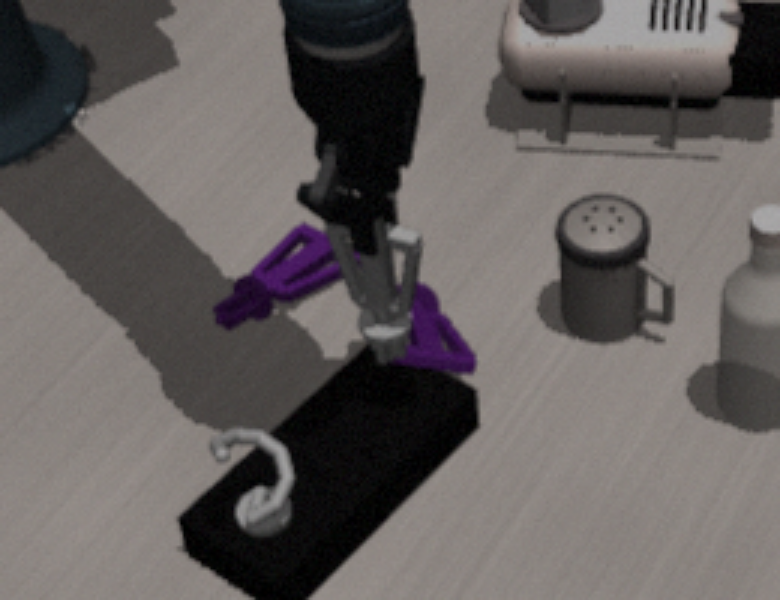

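```bash
python3 -m handwheel '[[[-2.5,0,0,0],[-3,0,0,0],[-3,0,0,0],[-1.5,-2,0,0],[0,-4,0.3,0],[0,-5,0.3,0],[0,-5,0.3,0],[0,-5,0.3,0]]]'
python3 rel.py 0.471 0.2185 0.265 -36.7
```

```text
clock: 6.4
eef_pos: [0.4969, 0.0635, 0.2607]
eef_rot: [2.159, 0.123, -2.19]
ft_force: [1.3, 0.0, -2.7]
grip_width: 0.0103
t 6.4 pos [0.4969 0.0635 0.2607] yaw -84.18 tilt [-0.015  0.01  -1.   ] J [-0.01  0.23  0.01  1.36  0.01  3.03] F [ 1.3  0.  -2.7] T [ 0.   -0.13 -0.  ] w 0.0103
tool shift cm [ -0.23 -15.69   1.01] turn deg -47.48
```

```bash
python3 -m handwheel '[[[0,0,0,-9.5],[0,0,0,-9.5],[0,0,0,-9.5],[0,0,0,-9.5],[0,0,0,-9.5],[0,0,0,0],[0,0,0,0],[0,0,0,0]]]'
python3 rel.py 0.471 0.2185 0.265 -36.7
```

```text
clock: 7.4
eef_pos: [0.4878, 0.0751, 0.2554]
eef_rot: [1.629, 0.887, -1.663]
ft_force: [-0.6, -0.6, -2.4]
grip_width: 0.0107
t 7.4 pos [0.4878 0.0751 0.2554] yaw -34.64 tilt [-0.028  0.014 -1.   ] J [ 0.01  0.23 -0.01  1.36  0.01  2.19] F [-0.6 -0.6 -2.4] T [-0.01 -0.08 -0.  ] w 0.0107
tool shift cm [ -0.71  -9.56 -10.84] turn deg 2.06
```

```bash
python3 -m handwheel '[[[0,-1.5,-1.7,0.5],[0,-2,-2.2,0.5],[0,-2,-2.2,0.5],[0,-1.8,-2,0],[0,-1,-1.2,0],[-0.3,0,0,0],[-0.3,0,0,0],[0,0,0,0]]]'
python3 rel.py 0.471 0.2185 0.265 -36.7
python3 - <<'E'
from rig import r, vision
import cv2,numpy as np
for n in ["wrist","top","scene"]:
    c=vision.camera(n); cv2.imwrite(f"pics/{n}3.png",c["frame"][:,:,::-1]); np.savez(f"{n}3.npz",**c)
E
```

```text
clock: 8.4
eef_pos: [0.4753, 0.2004, 0.2638]
eef_rot: [1.653, 0.859, -1.689]
ft_force: [-0.4, -0.4, -1.4]
grip_width: 0.0107
t 8.4 pos [0.4753 0.2004 0.2638] yaw -36.79 tilt [-0.028  0.012 -1.   ] J [0.26 0.27 0.07 1.39 0.02 2.48] F [-0.4 -0.4 -1.4] T [-0.02 -0.03 -0.  ] w 0.0107
tool shift cm [-0.09 -1.43 -1.19] turn deg -0.09
```

View pics/wrist3.png

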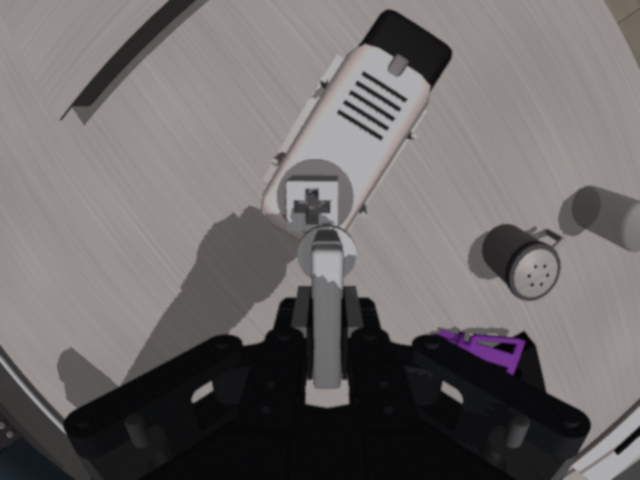

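View pics/scene3.png

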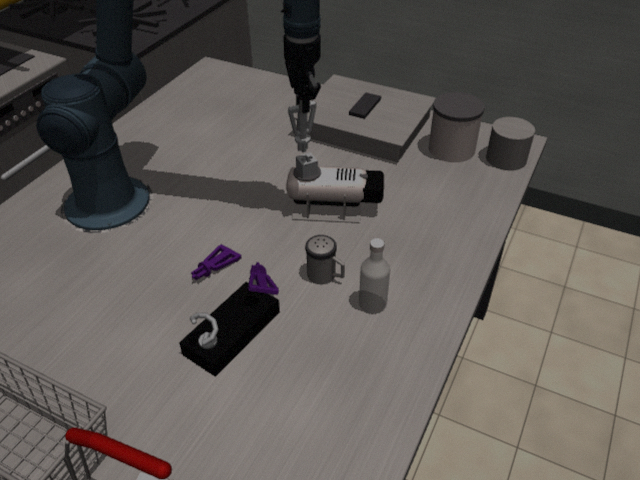

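View pics/top3.png

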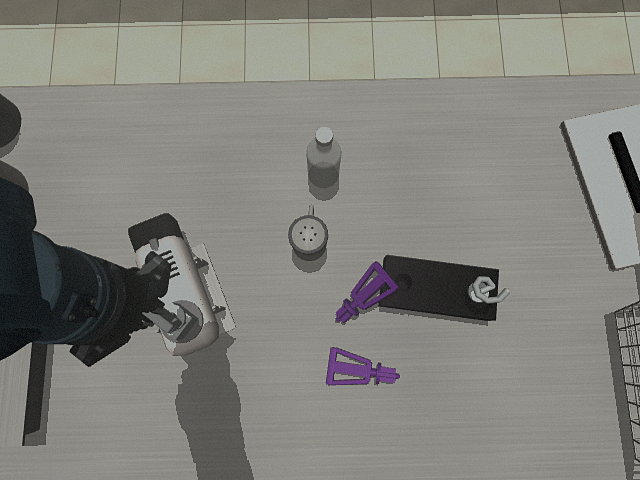

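```bash
cat > wr.py <<'E'
from h import *
from scipy.spatial.transform import Rotation as Ro
from scipy.optimize import least_squares
def wrays(uv,K,E):
    p=np.c_[uv].astype(np.float64).reshape(-1,2); x=(p[:,0]-K[0,2])/K[0,0]; y=(p[:,1]-K[1,2])/K[1,1]; th=np.hypot(x,y)+1e-12
    d=np.c_[np.sin(th)*x/th,-np.sin(th)*y/th,-np.cos(th)]; return -E[:3,:3].T@E[:3,3], d@E[:3,:3]
def plane(uv,K,E,p0,n):
    o,w=wrays(uv,K,E); return o+w*(((p0-o)@n)/(w@n))[:,None]
def wproj(X,K,E):
    c=np.atleast_2d(X)@E[:3,:3].T+E[:3,3]; q=np.c_[c[:,0],-c[:,1]]; z=-c[:,2]; rr=np.linalg.norm(q,axis=1); th=np.arctan2(rr,z)
    return q/rr[:,None]*th[:,None]*K[0,0]+K[:2,2]
def wcloud(d,K,E):
    v,u=np.mgrid[:480,:640]; x=(u-K[0,2])/K[0,0]; y=(v-K[1,2])/K[1,1]; rr=np.hypot(x,y)+1e-9; s=np.tan(rr)/rr
    P=np.stack([x*s*d,-y*s*d,-d],-1); return (P-E[:3,3])@E[:3,:3]
E
python3 - <<'E'
from wr import *
from rig import r
f,d,K,E=load("wrist3"); P=wcloud(d,K,E)
o=r.get_obs(); R=Ro.from_rotvec(o["eef_rot"]).as_matrix(); p=o["eef_pos"]
ax=R[:,0]; org=p+ax*.0533; print("pred origin",org.round(4),"tip",(org+ax*.034).round(4))
print("proj org",wproj(org-ax*.006,K,E),"tip",wproj(org+ax*.034,K,E),"sock",wproj([.4705,.2185,.144],K,E))
m=(d>0)&(P[...,2]>.139)&(P[...,2]<.15); m[:150]=0;m[240:]=0;m[:,:260]=0;m[:,360:]=0
ys,xs=np.where(m); print("coup px",xs.min(),xs.max(),ys.min(),ys.max(),m.sum())
w=plane(np.c_[xs,ys],K,E,np.array([0,0,.144]),np.array([0,0,1.]))
print("rect",cv2.minAreaRect((w[:,:2]*1000).astype(np.float32)))
cv2.imwrite("pics/w3crop.png",cv2.resize(f[160:280,260:400,::-1],None,fx=5,fy=5,interpolation=cv2.INTER_CUBIC))
E
```

```text
pred origin [0.4735 0.2012 0.2101] tip [0.4726 0.2016 0.1761]
proj org [[322.79637087 253.16001857]] tip [[323.37172542 234.79070899]] sock [[309.94356428 208.02732012]]
coup px 286 337 180 231 1680
rect ((472.5666198730469, 219.07244873046875), (41.158042907714844, 39.568756103515625), 53.21723556518555)
```

View pics/w3crop.png

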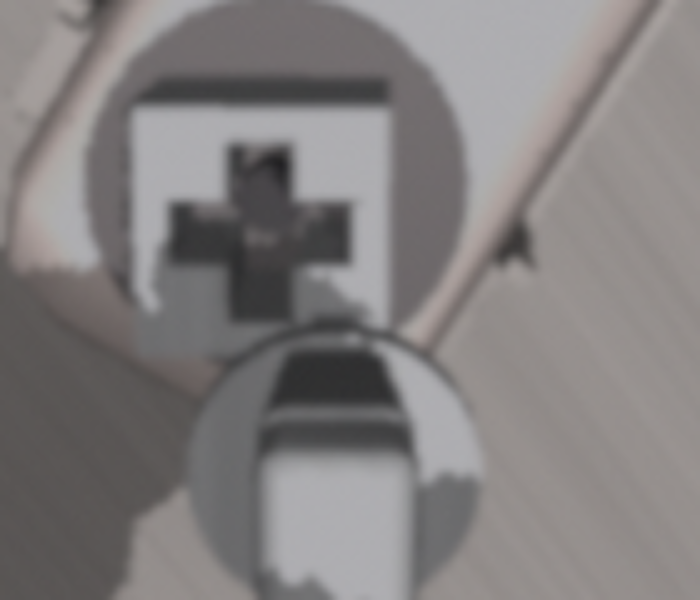

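```bash
cat > meas.py <<'E'
import sys
from wr import *
def meas(n,obs,show=True):
    f,d,K,E=load(n); P=wcloud(d,K,E)
    R=Ro.from_rotvec(obs["eef_rot"]).as_matrix(); p=obs["eef_pos"]; ax=R[:,0]
    c0=p+ax*(.0533-.006)
    h=(P-c0)@ax; L=(P-c0)-h[...,None]*ax; rad=np.linalg.norm(L,axis=-1)
    m=(d>0)&(abs(h)<.009)&(rad<.028)
    cs,_=cv2.findContours(m.astype(np.uint8),0,cv2.CHAIN_APPROX_NONE); q=max(cs,key=cv2.contourArea).reshape(-1,2)
    w=plane(q,K,E,c0,ax); a=(w-c0)@R[:,1]; b=(w-c0)@R[:,2]
    k=(np.hypot(a,b)>.014)&(np.hypot(a,b)<.024)
    s=least_squares(lambda t:np.hypot(a[k]-t[0],b[k]-t[1])-.018,[0,0],loss="soft_l1",f_scale=.0005)
    print(n,"collar centre off tool axis y,z mm",(s.x*1000).round(2),"n",k.sum(),"rms",(np.sqrt(np.mean(s.fun**2))*1000).round(2),"h med",np.median(h[m])*1000)
    C=c0+R[:,1]*s.x[0]+R[:,2]*s.x[1]
    return f,d,K,E,P,R,p,C,m
if __name__=="__main__":
    from rig import r
    o=r.get_obs(); f,d,K,E,P,R,p,C,m=meas(sys.argv[1],o)
    z=P[...,2]; g=(d>0)&(z>.139)&(z<.151)&(np.hypot(P[...,0]-.4715,P[...,1]-.2185)<.035)&~m
    ys,xs=np.where(g); w=plane(np.c_[xs,ys],K,E,np.array([0,0,.144]),np.array([0,0,1.]))[:,:2]
    rc=cv2.minAreaRect((w*1000).astype(np.float32)); print("coupling",rc,"collar",C.round(4))
    e=(np.array([*np.array(rc[0])/1000,C[2]])-C); print("needed shift collar->coupling in tool y,z mm",(e@R[:,1]*1000).round(2),(e@R[:,2]*1000).round(2))
    v=f.copy(); v[m]=v[m]//2+np.array([0,100,0],np.uint8); v[g]=v[g]//2+np.array([100,0,0],np.uint8)
    cv2.imwrite("pics/"+sys.argv[1]+"m.png",cv2.resize(v[150:290,250:410,::-1],None,fx=4,fy=4))
E
python3 meas.py wrist3
```

```text
wrist3 collar centre off tool axis y,z mm [2.11 0.54] n 192 rms 1.45 h med -0.5099979414189555
coupling ((472.5666198730469, 219.07244873046875), (41.158042907714844, 39.568756103515625), 53.21723556518555) collar [0.4751 0.1994 0.2161]
needed shift collar->coupling in tool y,z mm -13.76 -14.22
```

View pics/wrist3m.png

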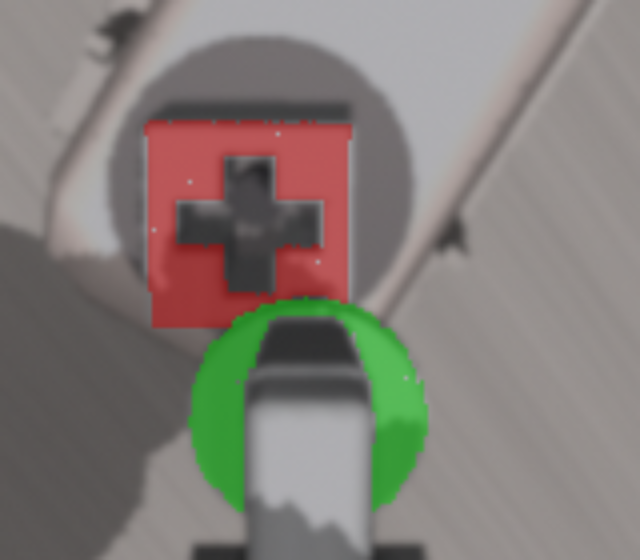

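```bash
python3 -m handwheel '[[[0,-0.3,-0.3,0],[0,-0.4,-0.4,0],[0,-0.4,-0.4,0],[0,-0.2,-0.2,0],[0,0,0,0],[0,0,0,0],[0,0,0,0],[0,0,0,0]]]'
python3 rel.py 0.471 0.2185 0.250 -36.7
python3 - <<'E'
from rig import r, vision
import cv2,numpy as np
for n in ["wrist","scene"]:
    c=vision.camera(n); cv2.imwrite(f"pics/{n}4.png",c["frame"][:,:,::-1]); np.savez(f"{n}4.npz",**c)
E
python3 meas.py wrist4
```

```text
clock: 9.55
eef_pos: [0.4721, 0.2197, 0.2635]
eef_rot: [1.653, 0.859, -1.69]
ft_force: [-0.2, -0.5, -2.9]
grip_width: 0.0106
t 9.55 pos [0.4721 0.2197 0.2635] yaw -36.81 tilt [-0.029  0.012 -1.   ] J [0.3  0.28 0.08 1.39 0.02 2.51] F [-0.2 -0.5 -2.9] T [ 0.02 -0.03 -0.03] w 0.0106
tool shift cm [1.35 0.02 0.15] turn deg -0.11
wrist4 collar centre off tool axis y,z mm [1.84 0.49] n 190 rms 1.36 h med -0.13400056373990185
coupling ((473.92156982421875, 220.23240661621094), (38.23423385620117, 40.11650848388672), 52.970279693603516) collar [0.4719 0.2188 0.2161]
needed shift collar->coupling in tool y,z mm 0.74 -2.32
```

View pics/wrist4m.png

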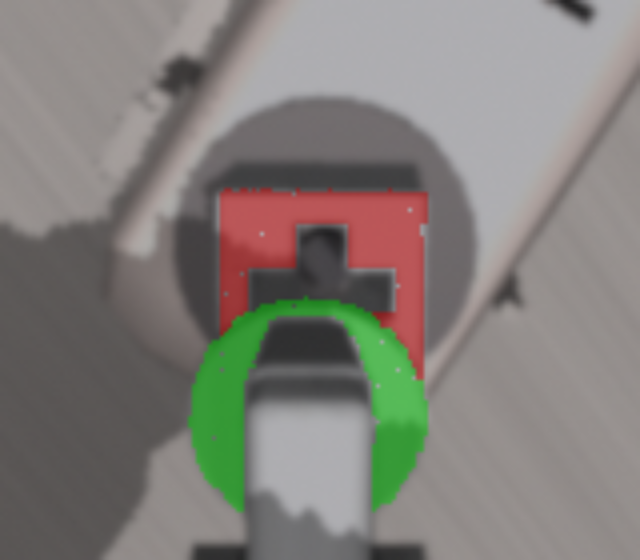

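```bash
python3 - <<'E'
from meas import *
from rig import r
o=r.get_obs(); f,d,K,E,P,R,p,C,m=meas("wrist4",o)
Q=(P-p)@R
F=f.astype(int)
m=(d>0)&(abs(Q[...,1])<.012)&(abs(Q[...,2])<.045)&(F.sum(2)>250); m[:, :300]=0;m[:,355:]=0
for v in range(245,392,8):
    k=m[v]; q=Q[v][k]
    if len(q): print(v,np.where(k)[0][[0,-1]],q.mean(0).round(4), "mid y",((q[:,1].min()+q[:,1].max())/2).round(4))
E
python3 - <<'E'
import cv2,numpy as np
f=np.load("scene4.npz")["frame"]; cv2.imwrite("pics/s4c.png",cv2.resize(f[80:200,260:380,::-1],None,fx=5,fy=5,interpolation=cv2.INTER_CUBIC))
E
```

```text
wrist4 collar centre off tool axis y,z mm [1.84 0.49] n 190 rms 1.36 h med -0.13400056373990185
245 [304 343] [ 0.0213 -0.004  -0.0135] mid y 0.0001
253 [304 343] [-0.0214  0.0002 -0.0238] mid y 0.0001
261 [304 342] [-0.0234 -0.0001 -0.021 ] mid y -0.002
269 [304 342] [-0.0234 -0.0001 -0.0175] mid y -0.0021
277 [309 342] [-0.0337  0.0014 -0.0183] mid y -0.0005
285 [311 342] [-0.0386  0.002  -0.0171] mid y 0.002
293 [313 340] [-0.0388  0.002  -0.0139] mid y 0.0021
301 [314 339] [-0.039   0.0021 -0.0106] mid y 0.002
309 [314 339] [-0.039   0.002  -0.0072] mid y 0.002
317 [314 339] [-0.0391  0.0021 -0.0038] mid y 0.0021
325 [314 339] [-0.0388  0.002  -0.    ] mid y 0.002
333 [304 338] [-0.0397  0.0016  0.0031] mid y 0.0006
341 [315 338] [-0.0389  0.002   0.0073] mid y 0.0021
349 [315 338] [-0.0387  0.002   0.0113] mid y 0.002
357 [315 339] [-0.0388  0.0022  0.0153] mid y 0.0023
365 [315 339] [-0.0389  0.0023  0.0193] mid y 0.0023
373 [314 339] [-0.039   0.002   0.0235] mid y 0.0021
381 [306 340] [-0.0399  0.0018  0.0272] mid y 0.0016
389 [305 305] [-0.0698 -0.0049  0.0067] mid y -0.0049
```

View pics/s4c.png

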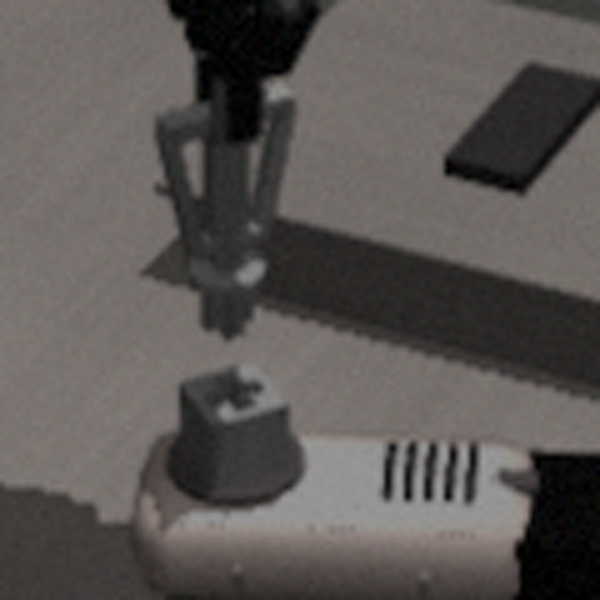

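```bash
python3 -m handwheel '[[[-0.5,4,0,0],[0,5,0,0],[0,5,0,0],[0,0,0,0],[0,0,0,0],[0,0,0,0],[0,0,0,0],[0,0,0,0]]]'
python3 rel.py 0.4725 0.2189 0.265 -36.7
```

```text
clock: 10.65
eef_pos: [0.5852, 0.1358, 0.2645]
eef_rot: [1.65, 0.864, -1.688]
ft_force: [0.2, -0.7, -2.0]
grip_width: 0.0103
t 10.65 pos [0.5852 0.1358 0.2645] yaw -36.56 tilt [-0.029  0.014 -0.999] J [0.11 0.46 0.34 1.48 0.02 2.32] F [ 0.2 -0.7 -2. ] T [-0.05 -0.06 -0.01] w 0.0103
tool shift cm [  0.4  -14.     0.03] turn deg 0.14
```

```bash
python3 -m handwheel '[[[0,0,0,10],[0,0,0,10],[0,0,0,0],[0,0,0,0],[0,-2,0,0],[0,-2,0,0],[0,-2,0,0],[0,-2,0,0]]]'
python3 rel.py 0.4725 0.2189 0.265 -36.7
```

```text
clock: 11.65
eef_pos: [0.5372, 0.2084, 0.2679]
eef_rot: [1.875, 0.591, -1.921]
ft_force: [0.0, 1.1, -3.0]
grip_width: 0.0101
t 11.65 pos [0.5372 0.2084 0.2679] yaw -56.64 tilt [-0.029  0.015 -0.999] J [0.25 0.4  0.26 1.46 0.02 2.81] F [ 0.   1.1 -3. ] T [ 0.01 -0.06  0.  ] w 0.0101
tool shift cm [ 0.49 -4.42  4.82] turn deg -19.94
```

```bash
python3 -m handwheel '[[[0,0,0,-10],[0,0,0,-10],[0,0,0,0],[0.05,-1.3,0,0],[0.05,-1.3,0,0],[0.05,-1.3,0,0],[0,0,0,0],[0,0,0,0]]]'
python3 rel.py 0.4725 0.2189 0.265 -36.7
```

```text
clock: 12.65
eef_pos: [0.4988, 0.2387, 0.2686]
eef_rot: [1.645, 0.872, -1.68]
ft_force: [0.7, 0.1, -2.5]
grip_width: 0.0104
t 12.65 pos [0.4988 0.2387 0.2686] yaw -36.0 tilt [-0.029  0.016 -0.999] J [0.32 0.35 0.19 1.43 0.02 2.52] F [ 0.7  0.1 -2.5] T [-0.01 -0.02 -0.01] w 0.0104
tool shift cm [ 0.41 -0.95  3.15] turn deg 0.7
```

```bash
python3 rel.py 0.4734 0.2197 0.262 -36.7
python3 -m handwheel '[[[0.2,-0.3,0.9,0.6],[0.2,-0.3,0.9,0],[0.1,-0.3,0.8,0],[0,0,0.3,0],[0,0,0,0],[0,0,0,0],[0,0,0,0],[0,0,0,0]]]'
python3 rel.py 0.4734 0.2197 0.262 -36.7
```

```text
t 12.65 pos [0.4988 0.2387 0.2686] yaw -36.0 tilt [-0.029  0.016 -0.999] J [0.32 0.35 0.19 1.43 0.02 2.52] F [ 0.7  0.1 -2.5] T [-0.01 -0.02 -0.01] w 0.0104
tool shift cm [ 0.7  -0.91  3.03] turn deg 0.7
clock: 13.65
eef_pos: [0.4733, 0.2186, 0.2637]
eef_rot: [1.655, 0.862, -1.689]
ft_force: [-0.2, 0.3, -1.9]
grip_width: 0.0108
t 13.65 pos [0.4733 0.2186 0.2637] yaw -36.78 tilt [-0.028  0.015 -0.999] J [0.3  0.28 0.08 1.39 0.02 2.51] F [-0.2  0.3 -1.9] T [-0.05 -0.08 -0.03] w 0.0108
tool shift cm [ 0.17 -0.05 -0.09] turn deg -0.08
```

```bash
python3 -m handwheel '[[[0.4,0,-0.1,0],[0.6,0,0,0],[0.7,0,0,0],[0.6,0.05,0,0],[0.3,0,0,0],[0,0,0,0],[0,0,0,0],[0,0,0,0]]]'
python3 rel.py 0.4734 0.2197 0.237 -36.7
python3 - <<'E'
from rig import r, vision
import cv2,numpy as np
for n in ["wrist","scene","top"]:
    c=vision.camera(n); cv2.imwrite(f"pics/{n}5.png",c["frame"][:,:,::-1]); np.savez(f"{n}5.npz",**c)
a=cv2.imread("pics/scene5.png")[110:190,270:350]; b=cv2.imread("pics/top5.png")[270:350,140:220]; w=cv2.imread("pics/wrist5.png")[170:290,260:380]
cv2.imwrite("pics/c5.png",np.hstack([cv2.resize(i,(400,400),interpolation=2) for i in (a,w)]))
cv2.imwrite("pics/c5t.png",cv2.resize(b,(400,400),interpolation=2))
E
python3 meas.py wrist5
```

```text
clock: 14.65
eef_pos: [0.4734, 0.2197, 0.2353]
eef_rot: [1.654, 0.863, -1.689]
ft_force: [0.3, 0.2, -2.4]
grip_width: 0.0105
t 14.65 pos [0.4734 0.2197 0.2353] yaw -36.76 tilt [-0.029  0.015 -0.999] J [0.3  0.28 0.01 1.32 0.02 2.51] F [ 0.3  0.2 -2.4] T [ 0.04 -0.03 -0.01] w 0.0105
tool shift cm [-0.17 -0.   -0.  ] turn deg -0.06
wrist5 collar centre off tool axis y,z mm [1.84 0.48] n 189 rms 1.36 h med -0.1818389054450864
coupling ((477.08935546875, 224.47732543945312), (28.0745906829834, 40.28101348876953), 52.13985824584961) collar [0.4732 0.2189 0.1879]
needed shift collar->coupling in tool y,z mm -0.21 -6.8
```

View pics/c5.png

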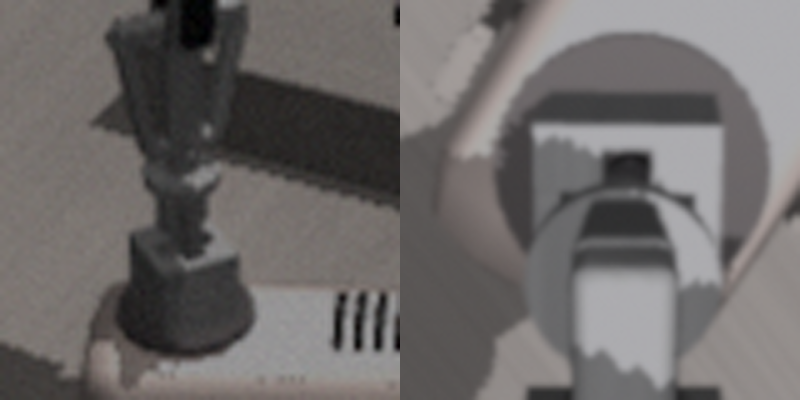

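View pics/c5t.png

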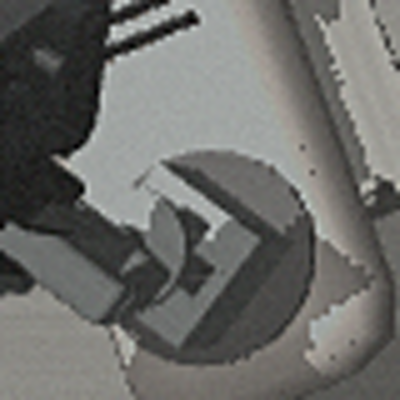

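```bash
python3 -m handwheel '[[[0,0.05,-0.08,0],[0.3,0.01,0,0],[0.3,0.01,0,0],[0.3,0.01,0,0],[0.3,0.01,0,0],[0,0,0,0],[0,0,0,0],[0,0,0,0]]]'
python3 rel.py 0.4742 0.2201 0.217 -36.7
```

```text
clock: 15.8
eef_pos: [0.4742, 0.2199, 0.2223]
eef_rot: [1.653, 0.863, -1.69]
ft_force: [0.2, -0.3, -2.5]
grip_width: 0.0105
t 15.8 pos [0.4742 0.2199 0.2223] yaw -36.76 tilt [-0.029  0.015 -0.999] J [ 0.3   0.29 -0.02  1.29  0.02  2.51] F [ 0.2 -0.3 -2.5] T [-0.02 -0.04  0.03] w 0.0105
tool shift cm [ 0.53  0.01 -0.02] turn deg -0.06
```

```bash
python3 -m handwheel '[[[0.2,0.01,0,0],[0.2,0.01,0,0],[0.2,0,0,0],[0.2,0.01,0,0],[0.2,0.01,0,0],[0,0,0,0],[0,0,0,0],[0,0,0,0]]]'
python3 rel.py 0.4742 0.2199 0.1973 -36.7
python3 - <<'E'
from rig import r, vision
import cv2,numpy as np
for n in ["wrist","scene","top"]:
    c=vision.camera(n); cv2.imwrite(f"pics/{n}6.png",c["frame"][:,:,::-1])
a=cv2.imread("pics/scene6.png")[110:190,270:350]; b=cv2.imread("pics/top6.png")[270:350,140:220]; w=cv2.imread("pics/wrist6.png")[170:290,260:380]
cv2.imwrite("pics/c6.png",np.hstack([cv2.resize(i,(400,400),interpolation=2) for i in (a,w)]))
E
```

```text
clock: 16.8
eef_pos: [0.4743, 0.2199, 0.2116]
eef_rot: [1.654, 0.863, -1.69]
ft_force: [1.1, -0.6, -1.8]
grip_width: 0.0104
t 16.8 pos [0.4743 0.2199 0.2116] yaw -36.76 tilt [-0.029  0.015 -0.999] J [ 0.3   0.29 -0.04  1.27  0.02  2.51] F [ 1.1 -0.6 -1.8] T [-0.   -0.03 -0.02] w 0.0104
tool shift cm [ 1.43  0.03 -0.  ] turn deg -0.06
```

View pics/c6.png

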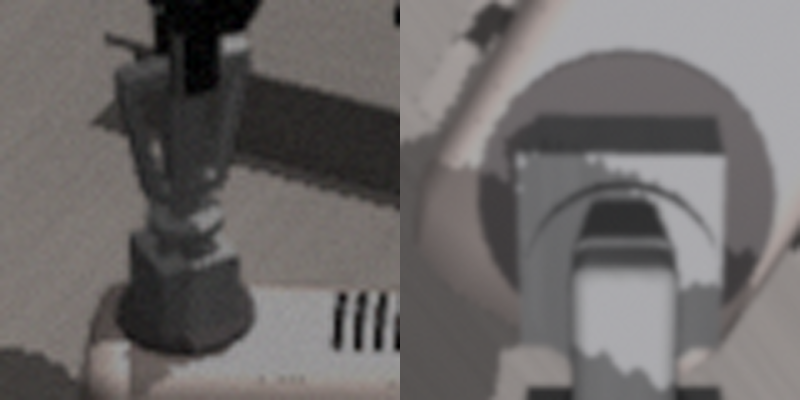

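```bash
python3 -m handwheel '[[[0.2,0.01,0,0],[0.2,0.01,0,0],[0.2,0,0,0],[0.2,0.01,0,0],[0.1,0,0,0],[0.1,0,0,0],[0,0,0,0],[0,0,0,0]]]'
python3 rel.py 0.4742 0.2199 0.1973 -36.7
```

```text
clock: 17.95
eef_pos: [0.4749, 0.2201, 0.2034]
eef_rot: [1.656, 0.862, -1.686]
ft_force: [-1.6, -1.3, 3.4]
grip_width: 0.0107
t 17.95 pos [0.4749 0.2201 0.2034] yaw -36.75 tilt [-0.026  0.016 -1.   ] J [ 0.3   0.29 -0.06  1.24  0.02  2.51] F [-1.6 -1.3  3.4] T [-0.18  0.45 -0.02] w 0.0107
tool shift cm [ 0.61 -0.02  0.05] turn deg -0.05
```

```bash
python3 -m handwheel '[[[0.2,0,0,0],[0.2,0,0,0],[0.2,0,0,0],[0.2,0,0,0],[0.1,0,0,0],[0.1,0,0,0],[0.1,0,0,0],[0.1,0,0,0]]]'
python3 rel.py 0.4742 0.2199 0.1973 -36.7
```

```text
clock: 18.95
eef_pos: [0.4752, 0.2204, 0.1986]
eef_rot: [1.663, 0.86, -1.679]
ft_force: [-3.1, -1.0, 10.3]
grip_width: 0.0104
t 18.95 pos [0.4752 0.2204 0.1986] yaw -36.75 tilt [-0.019  0.018 -1.   ] J [ 0.3   0.29 -0.08  1.22  0.02  2.51] F [-3.1 -1.  10.3] T [-0.37  1.1  -0.03] w 0.0104
tool shift cm [ 0.13 -0.05  0.1 ] turn deg -0.05
```

```bash
python3 -m handwheel '[[[0.2,-0.03,0.02,0],[0.2,-0.03,0.02,0],[0.2,0,0.02,0],[0.2,0,0,0],[0.2,0,0,0],[0.2,0,0,0],[0.2,0,0,0],[0.2,0,0,0]]]'
python3 rel.py 0.4742 0.2199 0.1973 -36.7
python3 - <<'E'
from rig import r, vision
import cv2,numpy as np
for n in ["wrist","scene","top"]:
    c=vision.camera(n); cv2.imwrite(f"pics/{n}7.png",c["frame"][:,:,::-1]); np.savez(f"{n}7.npz",**c)
a=cv2.imread("pics/scene7.png")[110:190,270:350]; w=cv2.imread("pics/wrist7.png")[170:290,260:380]
cv2.imwrite("pics/c7.png",np.hstack([cv2.resize(i,(400,400),interpolation=2) for i in (a,w)]))
E
python3 - <<'E'
from meas import *
from rig import r
o=r.get_obs(); f,d,K,E,P,R,p,C,m=meas("wrist7",o)
print("collar top z",np.percentile(P[m][:,2],[5,25,50,75,95]))
q=P[m]; A=np.c_[q[:,:2]-C[:2],np.ones(len(q))]; print("plane",np.linalg.lstsq(A,q[:,2],rcond=None)[0])
z=P[...,2]; g=(d>0)&(z>.137)&(z<.1475)&(np.hypot(P[...,0]-.4735,P[...,1]-.2195)<.030)&~m
print("coupling z",np.median(z[g]),g.sum())
E
```

```text
clock: 19.95
eef_pos: [0.4749, 0.2206, 0.1984]
eef_rot: [1.675, 0.856, -1.664]
ft_force: [-5.5, -2.3, 16.1]
grip_width: 0.0103
t 19.95 pos [0.4749 0.2206 0.1984] yaw -36.75 tilt [-0.004  0.021 -1.   ] J [ 0.3   0.27 -0.1   1.2   0.02  2.51] F [-5.5 -2.3 16.1] T [-0.58  1.64  0.05] w 0.0103
tool shift cm [ 0.1  -0.01  0.1 ] turn deg -0.05
wrist7 collar centre off tool axis y,z mm [-0.69 -0.33] n 208 rms 3.22 h med 4.588406645434366
collar top z [0.14415003 0.14503804 0.14643076 0.15125905 0.15213699]
plane [-1.37293174e-04 -2.56527880e-02  1.48071342e-01]
coupling z 0.13925963996597995 223
```

View pics/c7.png

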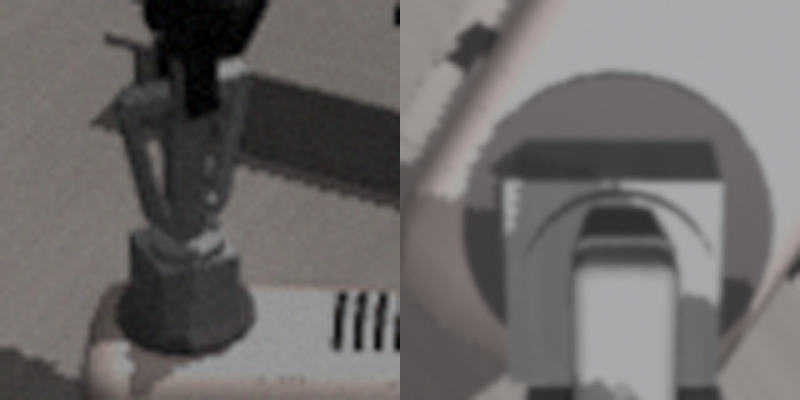

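```bash
cat > gap.py <<'E'
import sys
from wr import *
f,d,K,E=load(sys.argv[1]); P=wcloud(d,K,E)
g=(d>0)&(P[...,2]>.138)&(P[...,2]<.158)&(np.hypot(P[...,0]-.4735,P[...,1]-.2195)<.027)
z=P[...,2][g]; h,e=np.histogram(z,bins=np.arange(.138,.1581,.001)); print(h)
c=P[g][z>.1478]; b=P[g][(z<.1478)]
o=np.array([.4735,.2195])
for n,q in (("collar",c),("coup",b)):
    for _ in range(3):
        A=np.c_[q[:,:2]-o,np.ones(len(q))]; s=np.linalg.lstsq(A,q[:,2],rcond=None)[0]; e=q[:,2]-A@s; q=q[abs(e)<2*e.std()+1e-4]
    print(n,len(q),s.round(4),e.std())
E
python3 gap.py wrist7
```

```text
[ 50  11  27  26  10  72 470 531 104  20  22  46 307 568 147   7   0   0
   0   0]
collar 1022 [-0.0231  0.0115  0.1513] 0.0005604445297500581
coup 1138 [-0.0042 -0.0032  0.1451] 0.0006764639844877466
```

```bash
python3 -m handwheel '[[[0.2,-0.08,0.06,0],[0.3,-0.06,0.03,0],[0.3,-0.03,0.03,0],[0.3,0,0,0],[0.3,0,0,0],[0.3,0,0,0],[0.3,0,0,0],[0.3,0,0,0]]]'
python3 rel.py 0.4742 0.2199 0.1973 -36.7
python3 - <<'E'
from rig import r, vision
import cv2,numpy as np
for n in ["wrist","scene"]:
    c=vision.camera(n); cv2.imwrite(f"pics/{n}8.png",c["frame"][:,:,::-1]); np.savez(f"{n}8.npz",**c)
a=cv2.imread("pics/scene8.png")[110:190,270:350]; w=cv2.imread("pics/wrist8.png")[170:290,260:380]
cv2.imwrite("pics/c8.png",np.hstack([cv2.resize(i,(400,400),interpolation=2) for i in (a,w)]))
E
python3 gap.py wrist8
```

```text
clock: 21.1
eef_pos: [0.4759, 0.2223, 0.198]
eef_rot: [1.697, 0.851, -1.64]
ft_force: [-5.5, -1.0, 20.2]
grip_width: 0.0108
t 21.1 pos [0.4759 0.2223 0.198 ] yaw -36.77 tilt [ 0.02   0.028 -0.999] J [ 0.3   0.25 -0.13  1.17  0.02  2.52] F [-5.5 -1.  20.2] T [-0.28  1.63  0.03] w 0.0108
tool shift cm [0.06 0.01 0.3 ] turn deg -0.07
[  4  31  24   6  24  83 421 508  93  17  15  57 344 479 119   2   0   0
   0   0]
collar 943 [-0.0199  0.002   0.1512] 0.0005916742645351374
coup 1050 [-0.0051 -0.0038  0.1451] 0.0006722839307998919
```

View pics/c8.png

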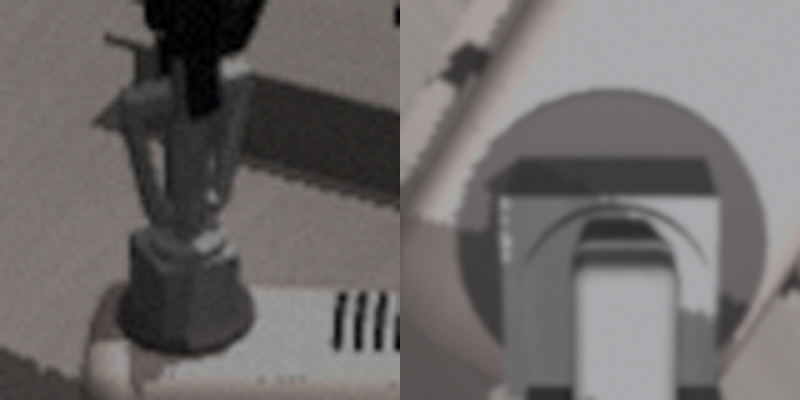

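```bash
python3 -m handwheel '[[[0.3,-0.08,0.12,0],[0.3,-0.08,0.12,0],[0.3,-0.06,0.1,0],[0.3,-0.06,0.1,0],[0.3,-0.06,0.1,0],[0.3,-0.06,0.08,0],[0.3,-0.06,0.08,0],[0.3,-0.06,0.08,0]]]'
python3 rel.py 0.4742 0.2199 0.1973 -36.7
python3 - <<'E'
from rig import r, vision
import cv2,numpy as np
for n in ["wrist","scene","top"]:
    c=vision.camera(n); cv2.imwrite(f"pics/{n}9.png",c["frame"][:,:,::-1]); np.savez(f"{n}9.npz",**c)
a=cv2.imread("pics/scene9.png")[110:190,270:350]; w=cv2.imread("pics/wrist9.png")[170:290,260:380]
cv2.imwrite("pics/c9.png",np.hstack([cv2.resize(i,(400,400),interpolation=2) for i in (a,w)]))
E
python3 gap.py wrist9
```

```text
clock: 22.2
eef_pos: [0.4754, 0.2233, 0.1978]
eef_rot: [1.727, 0.846, -1.606]
ft_force: [-3.9, -0.7, 14.8]
grip_width: 0.0101
t 22.2 pos [0.4754 0.2233 0.1978] yaw -36.78 tilt [ 0.053  0.039 -0.998] J [ 0.3   0.22 -0.17  1.12  0.02  2.52] F [-3.9 -0.7 14.8] T [-0.09  1.05 -0.05] w 0.0101
tool shift cm [0.03 0.1  0.35] turn deg -0.08
[ 12  63  42   5  19  83 407 406  73  24  25  67 452 400  53   1   0   0
   0   0]
collar 913 [0.0007 0.0014 0.151 ] 0.0005726461608958331
coup 933 [-0.0026 -0.0042  0.145 ] 0.0007186146946045016
```

View pics/c9.png

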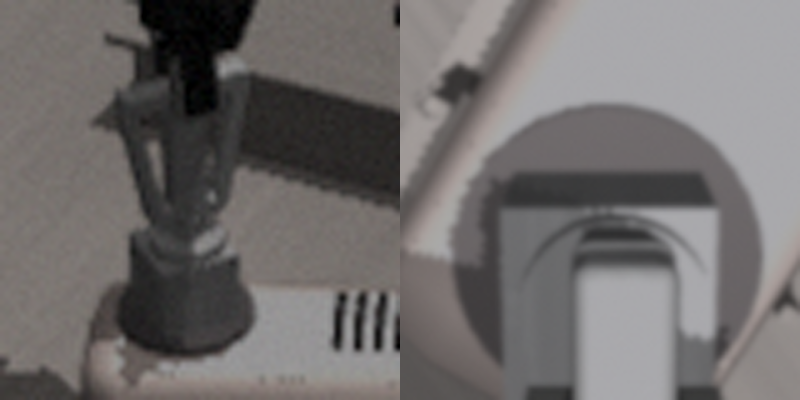

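View pics/top9.png

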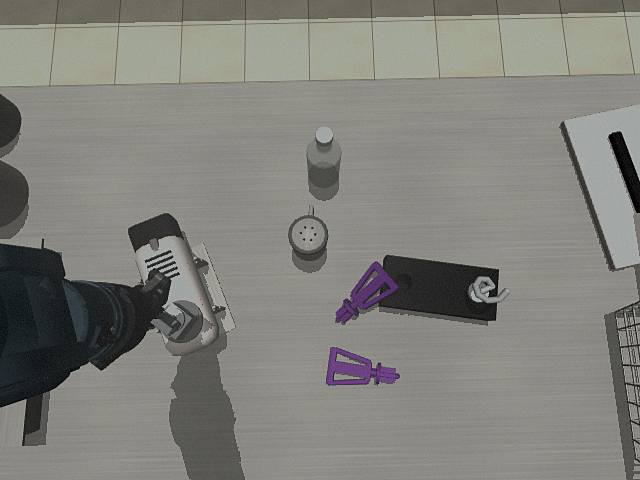

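```bash
python3 rel.py 0.4742 0.2199 0.1973 -36.7
python3 - <<'E'
from rig import r
print(r.finish_job())
E
```

```text
t 22.35 pos [0.4757 0.2235 0.1978] yaw -36.77 tilt [ 0.054  0.04  -0.998] J [ 0.3   0.22 -0.17  1.12  0.02  2.52] F [-5.3 -1.5 19.6] T [-0.38  1.45  0.02] w 0.0107
tool shift cm [0.02 0.1  0.38] turn deg -0.07
the job is handed in; nothing more can be done
None
```

The bare-metal beater is fitted in the mixer's drive socket and pressed home. I handed the job in at 22.35 s, still gripping and pushing. I lifted it out of the holder, turned it about 47° to line up with the plus-shaped socket, and slid it in. It met no resistance until the spring pin.

**Seating:** the last wrist depth image put the collar's top 6.0 mm above the coupling's top, which is the collar's thickness. The two faces were parallel to within about 0.3°. The arm had stopped moving down, and the push was about 20 N on the sensor, against the 10 N the spring needs.

**Neighbours:** in the last overhead picture the dough hook was still in its hole, and the shaker and sauce bottle were where they started.

What did not go cleanly:
- **Purple look-alikes:** both fell over early in the job, before I saw any contact force. One leaned on the holder against the beater and shifted a little as I lifted the beater out. Both stayed on the table.
- **Gripper tilt:** it picked up about 1.7° during the carry and swung to about 3.8° while pressing. A sideways push of about 5 N was still there at hand-in.
- **Camera disagreement:** the cameras differed by 2–4 mm on position. I lined up the insertion using collar and socket positions measured in the same wrist image.

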